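# Caliper a turned sleeve on the garage bench

## Task

Measure the steel sleeve (the hollow tube, not the solid rod or the block) with the big caliper clamped flat on the bench: stand it upright between the open jaws and let go of it. Then slide the moving jaw closed by its thumb post until both jaws touch the sleeve, pushing gently so that the jaw does not cock, and let go.

Things in the scene. Friction and masses are not known exactly. Their poses are not given: they have to be found in the camera images.
- sleeve_mid (a point): Centre, half-way up, of the steel sleeve: a plain round tube standing on the bench, outside diameter 36 mm, bore 24, 70 tall, 0.28 kg, loose; z is its axis. It stands left of the caliper near a solid round steel rod (diameter 26, 95 tall) and a square steel block (40 x 40 x 55), about 100 mm apart in any order.
- fixed_jaw (a point): Point on the fixed jaw's measuring face, mid-jaw, at bench level. x: opening direction, square to the face, towards the moving jaw; y: along the jaw to its tip, roughly towards the robot; z up. Caliper fixed to the bench; jaws 18 mm tall. Beam (24 wide, 14 tall) along x, centred at y = -60 mm; jaw tips at y = +42. Stand the sleeve on the bench at y within 30 mm of 0; touching this jaw it is at x = 18.
- jaw (a joint): Clear gap between the jaws' measuring faces, m (0 shut, 0.13 widest; starts at 0.09 to 0.12). Slides along the beam with 1.5 N friction and stays put; shoving the loose sleeve along adds about 2 N until it meets the fixed jaw. Springy play: pressed on a part, the jaw cocks about its post, 0.5 degrees per N, and springs back when let go; 4 to 10 N is plenty, 20 N too much.
- thumb_post (a point): Grip point on the sliding jaw's upright round thumb post, diameter 18 mm: on its axis, 42 mm above the bench. Post top at 60 mm; the slider under it is 21 mm high, 56 along the beam, 42 across. The post is on the beam's centre line, 30 mm beyond the moving jaw's face in the opening direction. Axes as fixed_jaw's when square; the angle between their x axes is the jaw's cocking.

How it is judged:
By the outcome, as a careful person would: the job done as asked, in the order asked, and still so for the second after the job is handed in, with the robot touching nothing.
It also fails if it takes over 45 s, if anything falls off the work surface, if the arm or the gripper's body presses on something with over 40 N, if the wrist force passes 120 N, or if a joint passes its speed limit or range.

## Robot

A 7-joint arm with a two-finger parallel gripper is mounted at the origin on the work surface. World frame = base frame: x ahead of the robot, y to its left, z up, the work surface at z = 0. Lengths are in m, angles in degrees, forces in N, time in s.
With the tool pointing down it reaches from about 0.425 to 0.875 m from the base axis. Payload 4.7 kg.
Tool frame: the origin (TCP) lies at the very end of the fingers, on their centre line; the grasp point (between the pads) lies 19 mm behind it; z points along the fingers, y is the line along which they close (so a half turn about z gives the same grasp; the last joint's range is limited). The gripper opens to 87 mm and grips with 3 to 60 N. Pads are 19 mm wide; open, the fingers measure 117 mm over their backs; the gripper's body (75 mm by 190 mm) begins 51 mm behind the grasp point.
Start: joints at [-69.551, 18.392, -4.016, 83.108, 1.295, 78.541, -3.26], TCP at [0.219, 0.612, 0.187] pointing down, gripper open.
Joint ranges: [-163.93, 163.93], [-17.29, 119.83], [-79.2, 71.16], [3.27, 140.29], [-89.18, 269.18], [5.43, 117.66], [-154.24, 154.24]. Speed limits (degrees/s): [147.25, 147.25, 180, 180, 180, 180, 180].

## Interface

Orientations are given as [roll, pitch, yaw] about the fixed x, y, z axes, in that order (R = Rz(yaw) Ry(pitch) Rx(roll)).
In Python, from cell import get_obs, read_camera, sign_off, silhouettes gives the robot as it stands.
- The arm moves only by the tool play_rows, never from a script. Its argument "steps" is a list that holds one entry, the list of rows, each a list of 7 numbers: the shift along the tool's x, y, z in m, then the turn, a rotation vector about the tool's x, y, z in rad, then the finger opening in m, from 0 to 0.087. A call has 1 to 12 rows; each row shifts and turns the commanded pose from where the row before left it, along the tool's axes as they then stand; what a row does not reach is not made up. A row lasts 1/10 s, in which the tool goes at most 50 mm and 8.59 degrees, less where a joint would pass 70% of its speed; a pose out of reach is approached as far as the arm can. A call is refused whole if a number of a shift passes 0.05 or a number of a turn 0.15, either way. A call with a gripper value outside its range is refused whole. The fingers move at their own pace and stop on an object; "force" is the grip in N (left out, the last holds). Time passes only in rows, so rows that do not move let the fingers close. It gives the time, the measured TCP pose, the force, the opening and the grip force at its end, in the units of the state.
- get_obs(): the state, without advancing time (a new reading comes with each control period).
- read_camera(name): name is "scene" or "top" or "wrist"; returns a dict with "frame" (400x640x3 uint8, red, green, blue), "intrinsics" (3x3 intrinsics, pixels), "k1" (the pictures are not rectified: a ray, as slopes to the right and down, at radius r is drawn at 1 + k1 r^2 times it, then the intrinsics apply), "view" (4x4, takes a point from world to camera coordinates). Camera axes: x right, y up, looking along -z (the intrinsics and any distortion apply to the point x, -y, -z); pixel columns grow to the right and rows downward; lengths in m; the calibration is good to about 2 mm. A picture is of the moment at which its call begins. There is no depth.
- sign_off(): hands the job in; it is judged then, once.
Trained networks look in the newest picture that a camera, given by its name, has taken for a name from the list of things; names that differ only in an ending like _2 or _b are one class to them, and where a whole thing is asked for, a point or a joint stands for the part that bears it (a point fixed in the world has none). Each returns a list of dicts, best first, with "p" (0 to 1); they miss things now and then, are a little off and sometimes report something else, mostly with a low value. They report only what shows in the picture. A call takes as long as a camera call.
- silhouettes(camera, name): "pixels" (400x640 bool, what is visible of it) and "extent" ([left, top, right, bottom] in pixels, round what is visible of it).
The state is a dict: "time_s": time; "qpos": joint angles; "joint_velocities": joint speeds; "effort": joint torques, N m; "tool_pos": TCP position; "tool_rot": TCP orientation; "force": force on the tool from outside, world axes, zero at the start; "wrist_torque": the same for the moment, N m; "grip_width": finger opening in m; "grasp_force": force on a finger pad.
Only numpy, scipy, OpenCV 4.12 (cv2) and the standard library are available. Lean on these libraries where they do the work, as an engineer would, in place of code of your own. Each camera call takes 0.05 s, during which the arm holds its last target. There are 200 camera calls.

## Working session

There is one attempt and no reset: what is moved stays moved. The work goes in short steps, Python scripts to look and compute and a tool call to move; the robot and the scene stay as the last step left them, time stands still between calls to the robot, and variables do not carry over. Pictures are saved under pics/ and viewed, at most 10 in all, crops included, and the job is handed in when it is done.

Besides the shell and the picture viewer there is one more tool, called after ">>>" as name(argument=value, ...), one argument or row to a line, values as JSON. play_rows: Moves the arm, as the interface text tells. Its arguments: {"type":"object","properties":{"steps":{"type":"array","items":{"type":"array","items":{"type":"array","items":{"type":"number"}}}},"force":{"type":"number"}},"required":["steps"]}

```bash
mkdir -p pics; cat > h.py <<'E'
import numpy as np, cv2
from cell import *
def snap(n,f=None):
    c=read_camera(n)
    if f: cv2.imwrite('pics/'+f,c["frame"][:,:,::-1])
    return c
def ray(c,u,v):
    K=np.array(c["intrinsics"]);V=np.array(c["view"])
    d=np.array([(u-K[0,2])/K[0,0],(v-K[1,2])/K[1,1]]);s=d.copy()
    for _ in range(20): s=d/(1+c["k1"]*(s@s))
    R=V[:3,:3];o=-R.T@V[:3,3]
    return o,R.T@np.array([s[0],-s[1],-1])
def at(c,u,v,z):
    o,d=ray(c,u,v); return o+d*(z-o[2])/d[2]
def proj(c,p):
    V=np.array(c["view"]);q=V[:3,:3]@np.array(p)+V[:3,3]
    s=np.array([q[0],-q[1]])/-q[2];s=s*(1+c["k1"]*(s@s))
    K=np.array(c["intrinsics"]);return K[:2,:2]@s+K[:2,2]
E
python3 - <<'E'
from h import *
o=get_obs();print({k:np.round(v,3).tolist() for k,v in o.items()})
for n in("top","scene"):
    c=snap(n,n+'0.png')
    V=np.array(c["view"]);print(n,-V[:3,:3].T@V[:3,3])
    for t in("sleeve_mid","fixed_jaw","jaw","thumb_post"):
        for s in silhouettes(n,t)[:3]:
            m=s["pixels"];v,u=np.nonzero(m);print(t,round(s["p"],2),s["extent"],m.sum(),u.mean(),v.mean(),at(c,u.mean(),v.mean(),0.035).round(3))
E
```

```text
{'time_s': 0.0, 'qpos': [-69.55, 18.44, -4.014, 83.175, 1.293, 78.542, -3.258], 'joint_velocities': [-0.032, 0.002, 0.024, 0.011, 0.05, 0.025, -0.047], 'effort': [-0.0, -49.128, -0.404, -31.253, -0.064, 0.044, 0.0], 'tool_pos': [0.218, 0.612, 0.186], 'tool_rot': [-179.889, 0.005, 160.359], 'force': [-0.155, -0.132, 0.738], 'wrist_torque': [0.002, 0.014, 0.068], 'grasp_force': 0.0, 'grip_width': 0.087}
top [0.41368818 0.00638579 0.94129694]
sleeve_mid 0.72 [249.2, 242.1, 271.8, 261.8] 347 261.2478386167147 252.36311239193083 [0.469 0.136 0.035]
fixed_jaw 0.69 [344.6, 162.8, 479.8, 242.0] 3577 418.7676824154319 190.45037741123846 [ 0.577 -0.163  0.035]
jaw 0.59 [376.9, 164.8, 411.8, 232.2] 1160 394.92413793103447 191.21120689655172 [ 0.577 -0.118  0.035]
thumb_post 0.81 [375.0, 161.0, 405.5, 231.7] 1156 394.74134948096884 190.91955017301038 [ 0.577 -0.118  0.035]
scene [0.98168913 0.56539835 0.71502273]
sleeve_mid 0.65 [367.1, 196.4, 385.3, 228.4] 506 374.9169960474308 210.89723320158103 [0.466 0.133 0.035]
fixed_jaw 0.7 [220.2, 144.6, 293.4, 222.7] 1923 259.6796671866875 178.7758710348414 [ 0.596 -0.132  0.035]
jaw 0.91 [248.4, 166.4, 294.4, 201.4] 713 267.79663394109394 183.835904628331 [ 0.592 -0.103  0.035]
thumb_post 0.79 [247.5, 165.7, 294.6, 200.0] 667 267.5472263868066 183.97001499250374 [ 0.593 -0.103  0.035]
```

```bash
python3 - <<'E'
import cv2
a=cv2.imread('pics/top0.png');b=cv2.imread('pics/scene0.png')
cv2.imwrite('pics/top0c.png',cv2.resize(a[130:310,220:490],None,fx=2.96,fy=2.96,interpolation=3))
E
```

```text
(no output)
```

View pics/top0c.png

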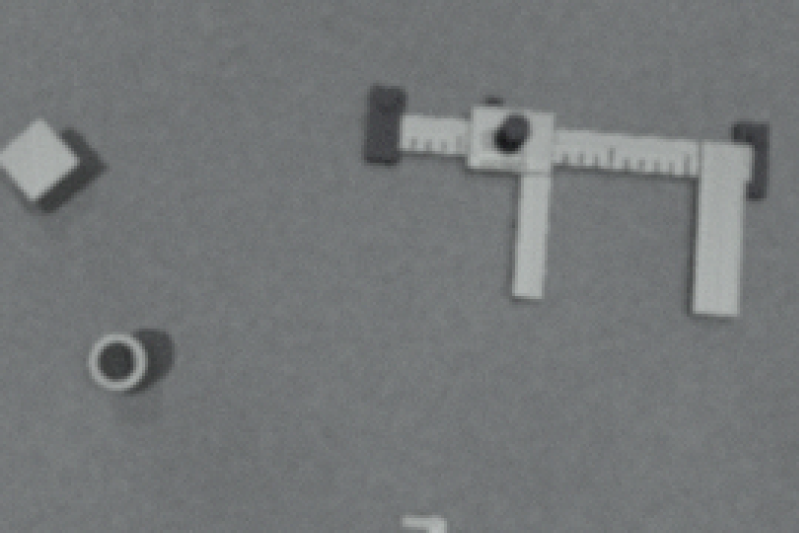

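View pics/scene0.png

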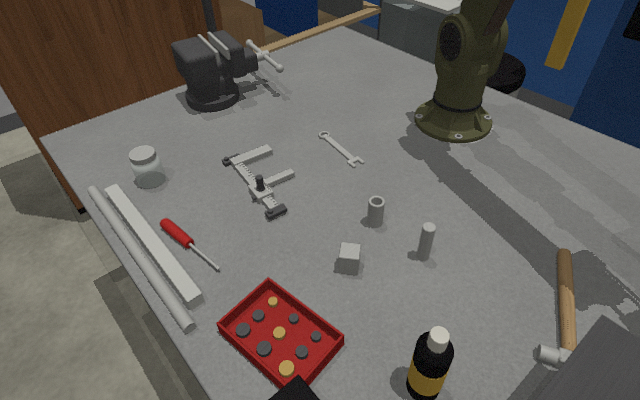

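The top view shows the sleeve's ring at about (260,252) px and the block up-left of it. The caliper's fixed jaw is on the right (face about u≈454), and the moving jaw's face is at about u≈404. The scene view shows the rod at (426,240), beyond the sleeve.

```bash
python3 - <<'E'
from h import *
c=snap("top")
f=lambda x,y,z:at(c,220+x/2.96,130+y/2.96,z)
print('sleeve top',f(118,362,.07))
for n,x,y,z in[('fj beam',698,175,.018),('fj tip',692,313,.018),('mj beam',550,172,.018),('mj tip',545,298,.018),('post',516,126,.06),('slL',470,108,.021),('slR',553,114,.021),('slBR',552,172,.021),('slBL',470,166,.021),('block',40,160,.055)]: print(n,f(x,y,z).round(4))
s=snap("scene")
for n,u,v,z in[('sleeve top',376.5,201,.07),('rod top',428,227,.095),('block top',349,248,.055),('post top',259,178,.06)]: print(n,at(s,u,v,z).round(4))
E
```

```text
sleeve top [0.4669688 0.1330833 0.07     ]
fj beam [ 0.58   -0.2387  0.018 ]
fj tip [ 0.4903 -0.2283  0.018 ]
mj beam [ 0.585 -0.142  0.018]
mj tip [ 0.5031 -0.1342  0.018 ]
post [ 0.607  -0.1157  0.06  ]
slL [ 0.6286 -0.0918  0.021 ]
slR [ 0.6228 -0.1457  0.021 ]
slBR [ 0.5844 -0.1428  0.021 ]
slBL [ 0.5901 -0.0898  0.021 ]
block [0.5964 0.1838 0.055 ]
sleeve top [0.4683 0.1366 0.07  ]
rod top [0.4665 0.2709 0.095 ]
block top [0.5949 0.1834 0.055 ]
post top [ 0.6097 -0.1095  0.06  ]
```

>>> play_rows(
  steps=[
    [[0,0,0,0,0,0.1473,0.087],[0,0,0,0,0,0.1473,0.087],[0,0,0,0,0,0.1473,0.087],[0,0,0,0,0,0.1473,0.087],[0,0,0,0,0,0.1473,0.087],[0,0,0,0,0,0.1473,0.087],[0,0,0,0,0,0.1473,0.087],[0,0,0,0,0,0.1473,0.087],[0,0,0,0,0,0.1473,0.087]],
  ],
)

```text
time_s: 1.5
tool_pos: [0.2185, 0.6122, 0.1871]
tool_rot: [180.0, -0.0, 84.1]
force: [0.1, -0.3, -0.1]
grip_width: 0.0869
grasp_force: 0.0
```

>>> play_rows(
  steps=[
    [[-0.0376,0.0246,0,0,0,0,0.087],[-0.0376,0.0246,0,0,0,0,0.087],[-0.0376,0.0246,0,0,0,0,0.087],[-0.0376,0.0246,0,0,0,0,0.087],[-0.0376,0.0246,0,0,0,0,0.087],[-0.0376,0.0246,0,0,0,0,0.087],[-0.0376,0.0246,0,0,0,0,0.087],[-0.0376,0.0246,0,0,0,0,0.087],[-0.0376,0.0246,0,0,0,0,0.087],[-0.0376,0.0246,0,0,0,0,0.087],[-0.0376,0.0246,0,0,0,0,0.087],[-0.0376,0.0246,0,0,0,0,0.087]],
  ],
)

```text
time_s: 2.7
tool_pos: [0.469, 0.1327, 0.1875]
tool_rot: [180.0, -0.1, 84.4]
force: [1.3, 0.3, -0.6]
grip_width: 0.0871
grasp_force: 0.0
```

```bash
python3 - <<'E'
from h import *
o=get_obs();print({k:np.round(o[k],3).tolist() for k in('time_s','tool_pos','tool_rot','qpos','force')})
c=snap("wrist","w1.png")
for s in silhouettes("wrist","sleeve_mid")[:2]:
    m=s["pixels"];v,u=np.nonzero(m);print(s["p"],s["extent"],m.sum(),at(c,u.mean(),v.mean(),0.035))
for p in ([.4675,.1345,.07],o['tool_pos'],[.4675,.1345,0]): print(proj(c,p))
E
```

```text
{'time_s': 2.7, 'tool_pos': [0.469, 0.133, 0.188], 'tool_rot': [179.951, -0.067, 84.412], 'qpos': [-49.694, -2.791, 30.096, 106.494, 1.402, 75.853, -25.557], 'force': [1.276, 0.278, -0.624]}
0.83 [298.8, 161.6, 327.1, 204.3] 1016 [0.4680469  0.13123256 0.035     ]
[311.82195672 189.25135178]
[313.51812874 229.75356054]
[312.05254506 177.02128498]
```

View pics/w1.png

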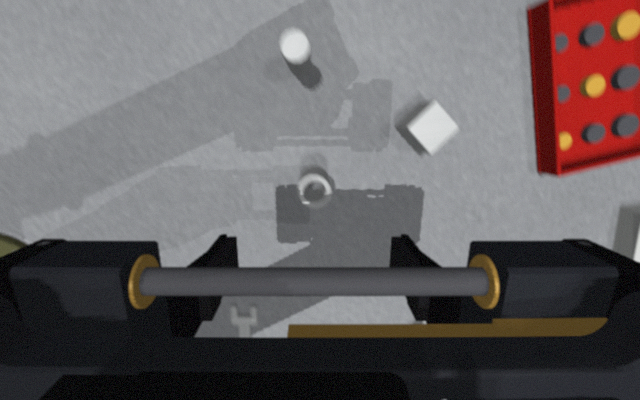

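The wrist view shows the sleeve's ring at about (315,188) px, within 3 px of the prediction, with nothing near the fingers. The estimate is good enough to descend and grip.

>>> play_rows(
  steps=[
    [[0.001,0,0.03,0,0,0,0.087],[0,0,0.03,0,0,0,0.087],[0,0,0.03,0,0,0,0.087],[0,0,0.03,0,0,0,0.087],[0,0,0.02,0,0,0,0.087],[0,0,0.0115,0,0,0,0.087],[0,0,0,0,0,0,0.06],[0,0,0,0,0,0,0.045],[0,0,0,0,0,0,0.03],[0,0,0,0,0,0,0.03],[0,0,0,0,0,0,0.03],[0,0,0,0,0,0,0.03]],
  ],
  force=25,
)

```text
time_s: 4.0
tool_pos: [0.4687, 0.1355, 0.036]
tool_rot: [180.0, -0.0, 84.4]
force: [0.5, 0.3, -0.1]
grip_width: 0.047
grasp_force: 0.0
```

>>> play_rows(
  steps=[
    [[0,0,0,0,0,0,0.03],[0,0,0,0,0,0,0.03],[0,0,0,0,0,0,0.03],[0,0,0,0,0,0,0.03]],
  ],
)

```text
time_s: 4.4
tool_pos: [0.4684, 0.1353, 0.0355]
tool_rot: [-180.0, 0.0, 84.4]
force: [0.3, -0.4, 0.7]
grip_width: 0.0307
grasp_force: 0.0
```

The fingers closed to 30.7 mm with no pad force, so the sleeve isn't gripped. I'll look before moving.

```bash
python3 - <<'E'
from h import *
c=snap("wrist");s=snap("scene");t=snap("top")
for n,k in(("top",t),("scene",s),("wrist",c)):
  for q in silhouettes(n,"sleeve_mid")[:2]:
    m=q["pixels"];v,u=np.nonzero(m);print(n,q["p"],q["extent"],at(k,u.mean(),v.mean(),0.035))
o=np.vstack([cv2.resize(s["frame"][130:280,280:480],(600,450)),]);w=c["frame"]
cv2.imwrite('pics/w2.png',np.hstack([cv2.resize(s["frame"][140:270,310:440],(400,400)),cv2.resize(w[100:400,160:460],(400,400))])[:,:,::-1])
print(get_obs()['grip_width'],get_obs()['grasp_force'])
E
```

```text
scene 0.9 [367.5, 195.1, 385.1, 227.5] [0.46840166 0.13752999 0.035     ]
wrist 0.87 [286.9, 193.6, 340.1, 268.1] [0.46792515 0.13197402 0.035     ]
0.030054693152916555 0.0
```

View pics/w2.png

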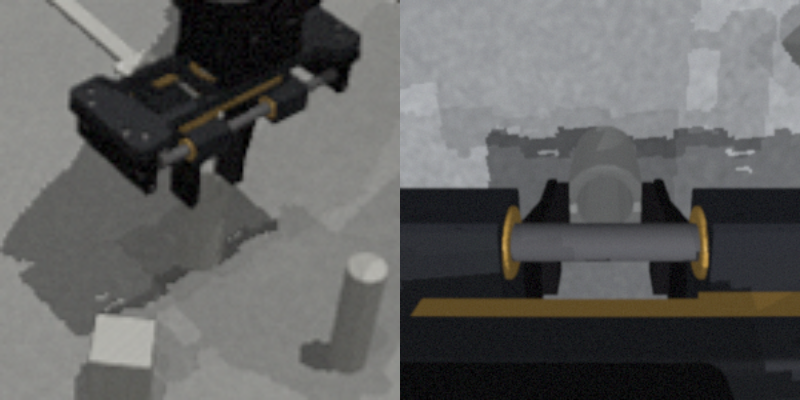

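```bash
python3 - <<'E'
from h import *
c=snap("wrist");o=get_obs();p=np.array(o['tool_pos']);print(p,o['grip_width'])
print('ring',at(c,313.8,250,.07))
from scipy.spatial.transform import Rotation as R
r=R.from_euler('xyz',o['tool_rot'],degrees=True)
for y in(-.0435,-.018,0.,.018,.0435):
  print(y,[proj(c,p+r.apply([0,y,-k])).round(0).tolist() for k in(0,.019,.034)])
for z in(0,.035,.07): print(z,proj(c,[.4684,.1345,z]).round(0), proj(snap("scene"),[.4684,.1345,z]).round(0), at(c,313,190+z*10,z))
w=c["frame"];cv2.imwrite('pics/w3.png',cv2.resize(w[170:350,200:430],None,fx=3.4,fy=3.3)[:,:,::-1])
E
```

```text
[0.46839421 0.13532127 0.0355379 ] 0.030335259348434264
ring [0.46859704 0.13574709 0.07      ]
-0.0435 [[250.0, 230.0], [244.0, 240.0], [238.0, 250.0]]
-0.018 [[287.0, 230.0], [285.0, 240.0], [282.0, 250.0]]
0.0 [[314.0, 230.0], [314.0, 240.0], [314.0, 250.0]]
0.018 [[340.0, 230.0], [342.0, 240.0], [345.0, 250.0]]
0.0435 [[377.0, 230.0], [384.0, 240.0], [389.0, 250.0]]
0 [314. 215.] [374. 222.] [0.46991326 0.15482529 0.        ]
0.035 [314. 231.] [375. 212.] [0.47071883 0.16259106 0.035     ]
0.07 [314. 252.] [376. 201.] [0.4715325  0.17043963 0.07      ]
```

View pics/w3.png

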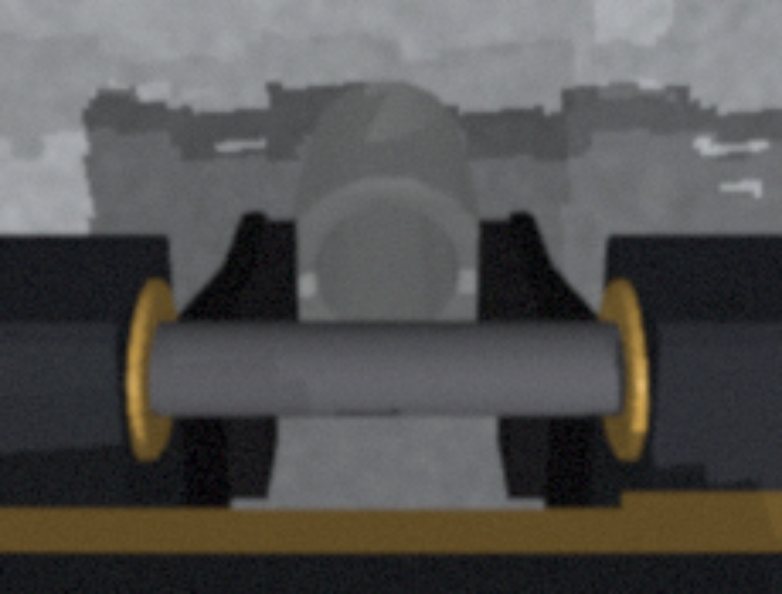

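The picture shows the sleeve between the pads, with its ring at about (313,250) px and the fingers right at its sides, so the width reading isn't reliable. I'll close further with the fingers commanded fully shut.

>>> play_rows(
  steps=[
    [[0,0,0,0,0,0,0],[0,0,0,0,0,0,0],[0,0,0,0,0,0,0],[0,0,0,0,0,0,0]],
  ],
  force=25,
)

```text
time_s: 5.3
tool_pos: [0.4684, 0.1354, 0.0356]
tool_rot: [180.0, -0.0, 84.4]
force: [0.4, -0.1, 0.6]
grip_width: 0.0061
grasp_force: 0.0
```

```bash
python3 - <<'E'
from h import *
c=snap("wrist");o=get_obs();print(o['grip_width'],o['grasp_force'],o['time_s'])
w=c["frame"];s=snap("scene")["frame"]
cv2.imwrite('pics/w4.png',np.hstack([cv2.resize(w[170:350,200:430],(400,313)),cv2.resize(s[140:270,300:466],(400,313))])[:,:,::-1])
E
```

```text
0.003664146597436889 0.0 5.35
```

View pics/w4.png

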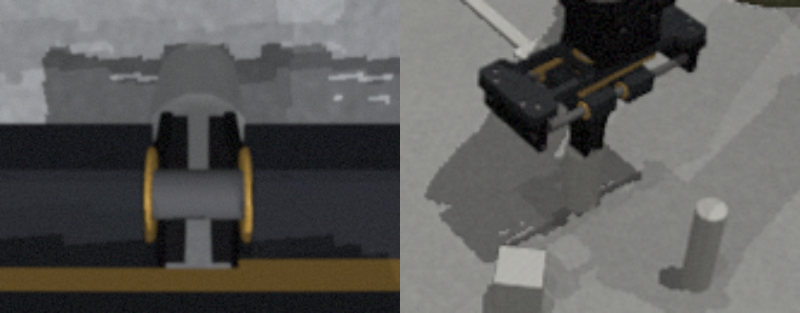

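Measured against the calibration, the fingertips hide the ring's edges. A 30 mm gap also shows as 53 px, which puts the tips at z≈0.07, just above the sleeve. So the real finger ends sit about 35 mm behind the reported TCP. I'll open, go down 28 mm while watching the force, and grip.

>>> play_rows(
  steps=[
    [[0,0,-0.01,0,0,0,0.087],[0,0,0,0,0,0,0.087],[0,0,0,0,0,0,0.087],[0,0,0,0,0,0,0.087],[0,0,0,0,0,0,0.087],[0,0,0,0,0,0,0.087],[0,0,0,0,0,0,0.087]],
  ],
)

```text
time_s: 6.1
tool_pos: [0.4683, 0.1353, 0.0454]
tool_rot: [-180.0, 0.0, 84.4]
force: [0.4, 0.2, -0.8]
grip_width: 0.0506
grasp_force: 0.0
```

>>> play_rows(
  steps=[
    [[0,0,0.01,0,0,0,0.087],[0,0,0.008,0,0,0,0.087],[0,0,0.007,0,0,0,0.087],[0,0,0.005,0,0,0,0.087],[0,0,0.004,0,0,0,0.087],[0,0,0.004,0,0,0,0.087],[0,0,0,0,0,0,0.087]],
  ],
)

```text
time_s: 6.8
tool_pos: [0.4681, 0.1352, 0.0071]
tool_rot: [-180.0, 0.0, 84.4]
force: [0.2, -0.0, -0.5]
grip_width: 0.0861
grasp_force: 0.0
```

>>> play_rows(
  steps=[
    [[0,0,0,0,0,0,0],[0,0,0,0,0,0,0],[0,0,0,0,0,0,0],[0,0,0,0,0,0,0],[0,0,0,0,0,0,0],[0,0,0,0,0,0,0],[0,0,0,0,0,0,0],[0,0,0,0,0,0,0],[0,0,0,0,0,0,0],[0,0,0,0,0,0,0]],
  ],
  force=25,
)

```text
time_s: 7.8
tool_pos: [0.4684, 0.1354, 0.0076]
tool_rot: [-180.0, -0.0, 84.4]
force: [0.1, 0.1, 1.5]
grip_width: 0.0359
grasp_force: 25.0
```

Now gripped: 35.9 mm opening at 25 N. I'll lift it and carry it over the caliper.

>>> play_rows(
  steps=[
    [[0,0,-0.02,0,0,0,0],[0,0,-0.03,0,0,0,0],[0,0,-0.03,0,0,0,0],[0,0,-0.02,0,0,0,0],[0,0,0,0,0,0,0]],
  ],
)

```text
time_s: 8.3
tool_pos: [0.4702, 0.1361, 0.1098]
tool_rot: [179.8, -0.2, 84.4]
force: [0.8, 0.5, -2.4]
grip_width: 0.036
grasp_force: 25.0
```

>>> play_rows(
  steps=[
    [[-0.02,0.0062,0,0,0,0,0],[-0.032,0.01,0,0,0,0,0],[-0.034,0.0106,0,0,0,0,0],[-0.034,0.0106,0,0,0,0,0],[-0.034,0.0106,0,0,0,0,0],[-0.034,0.0106,0,0,0,0,0],[-0.034,0.0106,0,0,0,0,0],[-0.034,0.0106,0,0,0,0,0],[-0.034,0.0106,0,0,0,0,0],[-0.028,0.0088,0,0,0,0,0],[-0.016,0.005,0,0,0,0,0],[0,0,0,0,0,0,0]],
  ],
)

```text
time_s: 9.5
tool_pos: [0.5378, -0.2107, 0.1056]
tool_rot: [-179.8, 0.2, 84.1]
force: [-0.0, -0.0, -3.8]
grip_width: 0.036
grasp_force: 25.0
```

```bash
python3 - <<'E'
from h import *
o=get_obs();print({k:np.round(o[k],4).tolist() for k in('time_s','tool_pos','tool_rot','force','grip_width','grasp_force')})
c=snap("wrist","w5.png");t=snap("top","t5.png")
cv2.imwrite('pics/wt5.png',np.vstack([cv2.resize(c["frame"][60:300],None,fx=1.1,fy=1.1)[:, :], cv2.resize(t["frame"][140:260,300:520],(704,330))])[:,:,::-1])
E
```

```text
{'time_s': 9.5, 'tool_pos': [0.5378, -0.2107, 0.1056], 'tool_rot': [-179.8397, 0.1616, 84.1175], 'force': [-0.0254, -0.0116, -3.8237], 'grip_width': 0.036, 'grasp_force': 24.9994}
```

View pics/wt5.png

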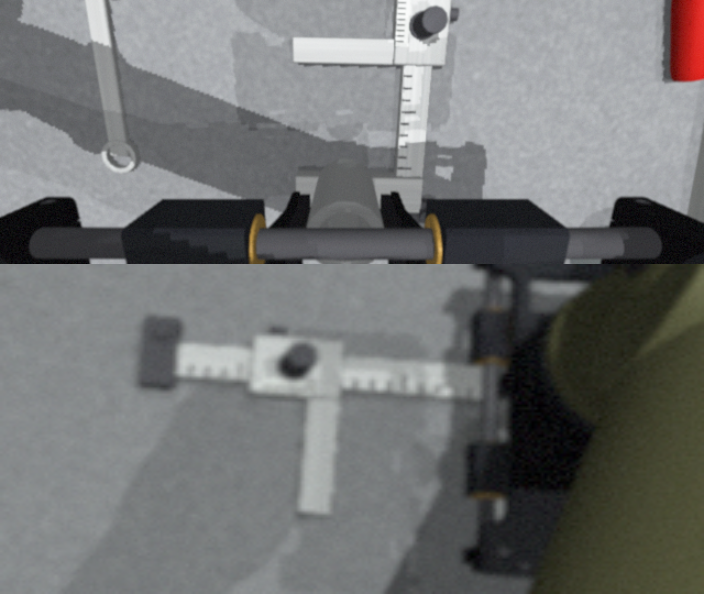

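The wrist view shows the sleeve held above the fixed jaw, whose face edge is near row 221 px. The moving jaw's face is near row 117 px. I'll measure both faces from this close view.

```bash
python3 - <<'E'
from h import *
c=snap("wrist");g=c["frame"].mean(2);gs=cv2.GaussianBlur(g,(3,3),0)
def prof(u,a,b): print(u,a,np.round(gs[a:b,u]).astype(int).tolist())
for u in(274,278,375): prof(u,208,236)
for u in(275,330,350): prof(u,88,124)
for v in (100,105): print(v,260,np.round(gs[v,258:276]).astype(int).tolist())
o=get_obs();print(np.round(o['tool_pos'],4),np.round(o['tool_rot'],2))
for q in(.018,): print([at(c,u,v,q).round(4).tolist() for u,v in((275,221),(378,221),(275,117),(350,117))])
E
```

```text
274 208 [100, 101, 100, 100, 100, 101, 98, 90, 83, 81, 85, 90, 94, 94, 95, 100, 112, 129, 141, 146, 146, 145, 144, 143, 144, 143, 140, 128]
278 208 [99, 99, 99, 99, 99, 98, 92, 85, 80, 79, 82, 88, 92, 95, 96, 99, 111, 128, 141, 146, 147, 146, 144, 143, 143, 143, 141, 129]
375 208 [156, 155, 155, 155, 155, 155, 155, 155, 155, 155, 154, 154, 154, 154, 154, 152, 142, 125, 118, 130, 147, 157, 160, 160, 158, 157, 156, 156]
275 88 [157, 157, 157, 155, 154, 152, 152, 153, 156, 158, 169, 192, 217, 228, 231, 232, 231, 230, 229, 230, 230, 229, 227, 226, 225, 223, 222, 222, 222, 222, 222, 222, 212, 176, 131, 116]
330 88 [157, 156, 156, 156, 157, 158, 157, 157, 158, 160, 162, 164, 177, 204, 224, 229, 229, 229, 229, 228, 229, 229, 229, 227, 225, 224, 223, 223, 223, 224, 224, 223, 223, 219, 199, 158]
350 88 [154, 157, 158, 158, 157, 154, 149, 147, 146, 147, 150, 153, 163, 188, 214, 225, 228, 228, 228, 228, 227, 228, 227, 225, 224, 223, 223, 223, 223, 224, 225, 225, 224, 222, 210, 174]
100 260 [165, 165, 164, 162, 159, 155, 151, 149, 160, 186, 211, 220, 221, 220, 218, 218, 217, 217]
105 260 [157, 157, 157, 155, 151, 144, 139, 139, 156, 191, 220, 229, 230, 230, 230, 230, 230, 230]
[ 0.5387 -0.2057  0.1061] [-1.7986e+02 -6.0000e-02  8.4450e+01]
[[0.4984, -0.2262, 0.018], [0.5983, -0.2359, 0.018], [0.5112, -0.1294, 0.018], [0.5776, -0.1359, 0.018]]
```

```bash
python3 - <<'E'
from h import *
c=snap("wrist")
o=get_obs();print(np.round(o['tool_pos'],4),np.round(o['tool_rot'],2))
X=np.array([.0976,.9952,0]);Y=np.array([-.9952,.0976,0])
for n,u,v,z in(('fix top',276,225,.018),('fix bot',276,214.5,0),('mov a',275,121,.018),('mov b',330,122.5,.018),('mov c',350,122.6,.018),('mov tip',266.5,105,.018)):
    p=at(c,u,v,z);d=p-np.array(o['tool_pos']);print(n,p.round(4),'caliper xy rel tool',(d@X).round(4),(d@Y).round(4))
E
```

```text
[ 0.5391 -0.2053  0.1064] [-1.799e+02 -7.000e-02  8.451e+01]
fix top [ 0.4993 -0.2296  0.018 ] caliper xy rel tool -0.028 0.0372
fix bot [ 0.4978 -0.2243  0.    ] caliper xy rel tool -0.0229 0.0392
mov a [ 0.511  -0.1319  0.018 ] caliper xy rel tool 0.0703 0.0351
mov b [ 0.5599 -0.1379  0.018 ] caliper xy rel tool 0.0691 -0.0141
mov c [ 0.5777 -0.1397  0.018 ] caliper xy rel tool 0.0691 -0.032
mov tip [ 0.5053 -0.1176  0.018 ] caliper xy rel tool 0.084 0.0422
```

>>> play_rows(
  steps=[
    [[0.003,0,0.01,0,0,0,0],[0,0,0.02,0,0,0,0],[0,0,0.02,0,0,0,0],[0,0,0.02,0,0,0,0],[0,0,0.015,0,0,0,0],[0,0,0.008,0,0,0,0],[0,0,0,0,0,0,0],[0,0,0,0,0,0,0],[0,0,0,0,0,0,0]],
  ],
)

```text
time_s: 10.6
tool_pos: [0.5408, -0.2045, 0.0156]
tool_rot: [179.9, 0.0, 84.4]
force: [0.7, 0.2, -2.6]
grip_width: 0.0358
grasp_force: 25.0
```

>>> play_rows(
  steps=[
    [[0,0,0.003,0,0,0,0],[0,0,0.003,0,0,0,0],[0,0,0.0015,0,0,0,0],[0,0,0,0,0,0,0],[0,0,0,0,0,0,0]],
  ],
)

```text
time_s: 11.1
tool_pos: [0.54, -0.2042, 0.0076]
tool_rot: [180.0, -0.0, 84.4]
force: [-2.2, 1.7, 3.0]
grip_width: 0.0358
grasp_force: 25.0
```

Bench contact: Fz went from −2.6 to +3 N. I'll release and rise.

>>> play_rows(
  steps=[
    [[0,0,0,0,0,0,0.06],[0,0,0,0,0,0,0.06],[0,0,0,0,0,0,0.06],[0,0,0,0,0,0,0.06],[0,0,0,0,0,0,0.06],[0,0,-0.01,0,0,0,0.06],[0,0,-0.02,0,0,0,0.06],[0,0,-0.03,0,0,0,0.06],[0,0,-0.03,0,0,0,0.06],[0,0,-0.01,0,0,0,0.06],[0,0,0,0,0,0,0.06]],
  ],
)

```text
time_s: 12.2
tool_pos: [0.5412, -0.2047, 0.109]
tool_rot: [179.8, -0.0, 84.4]
force: [-0.0, -0.4, -1.1]
grip_width: 0.06
grasp_force: 0.0
```

The sleeve is released. Next: close the fingers and go behind the thumb post, which I estimate at (0.609, −0.1125).

>>> play_rows(
  steps=[
    [[0.0254,0.0117,0,0,0,0,0],[0.0254,0.0117,0,0,0,0,0],[0.0254,0.0117,0,0,0,0,0],[0.0254,0.0117,0,0,0,0,0],[0.0254,0.0117,0,0,0,0,0],[0,0,0,0,0,0,0],[0,0,0,0,0,0,0],[0,0,0,0,0,0,0],[0,0,0,0,0,0,0]],
  ],
  force=10,
)

```text
time_s: 13.1
tool_pos: [0.6096, -0.0851, 0.1067]
tool_rot: [-180.0, 0.0, 84.3]
force: [0.3, 0.5, -0.2]
grip_width: 0.0018
grasp_force: 0.0
```

```bash
python3 - <<'E'
from h import *
o=get_obs();print({k:np.round(o[k],4).tolist() for k in('time_s','tool_pos','tool_rot','force','grip_width')})
t=snap("scene");c=snap("top")
for n,k in(("scene",t),("top",c)):
  for nm in("sleeve_mid","thumb_post"):
    for q in silhouettes(n,nm)[:1]:
      v,u=np.nonzero(q["pixels"]);print(n,nm,q["p"],q["extent"],at(k,u.mean(),v.mean(),.035).round(4))
p=np.array(o['tool_pos'])
for d in(.035,): print('tip scene',proj(t,p+[0,0,d]))
cv2.imwrite('pics/s6.png',np.hstack([cv2.resize(t["frame"][100:240,190:330],(400,400)),cv2.resize(c["frame"][130:270,340:480],(400,400))])[:,:,::-1])
E
```

```text
{'time_s': 13.1, 'tool_pos': [0.6096, -0.0851, 0.1067], 'tool_rot': [-179.9639, 0.02, 84.2708], 'force': [0.329, 0.4589, -0.2132], 'grip_width': 0.0018}
scene sleeve_mid 0.56 [255.4, 155.9, 269.2, 168.7] [ 0.5543 -0.1808  0.035 ]
scene thumb_post 0.92 [248.2, 168.8, 295.3, 200.9] [ 0.5917 -0.1045  0.035 ]
top sleeve_mid 0.57 [441.8, 201.1, 453.7, 221.4] [ 0.5416 -0.2166  0.035 ]
tip scene [260.88058164 155.39083132]
```

View pics/s6.png

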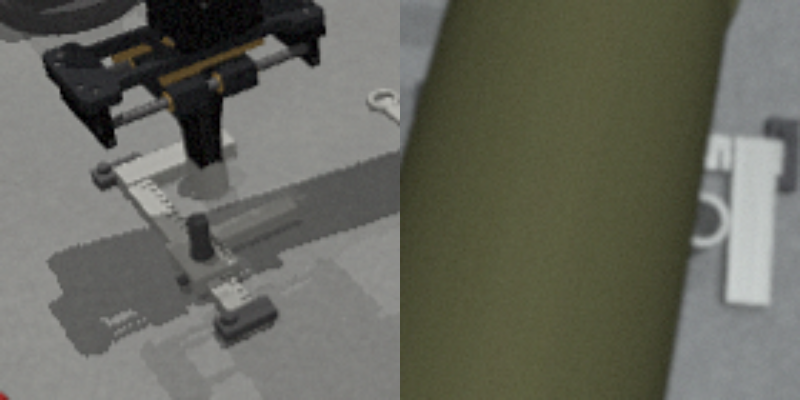

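The pictures show the sleeve upright between the jaws. It stands clear of the fixed jaw, with its ring at about (708,220) in the right crop. The fingers are above and just behind the post. I'll descend behind the post in stages.

>>> play_rows(
  steps=[
    [[0.003,0.002,0.01,0,0,0,0],[0,0,0.02,0,0,0,0],[0,0,0.02,0,0,0,0],[0,0,0.015,0,0,0,0],[0,0,0.005,0,0,0,0],[0,0,0,0,0,0,0]],
  ],
)

```text
time_s: 14.0
tool_pos: [0.6122, -0.0807, 0.0362]
tool_rot: [-179.9, 0.0, 84.4]
force: [1.3, -0.5, 0.8]
grip_width: 0.0005
grasp_force: 0.0
```

>>> play_rows(
  steps=[
    [[0,0,0.01,0,0,0,0],[0,0,0.01,0,0,0,0],[0,0,0.01,0,0,0,0],[0,0,0.004,0,0,0,0],[0,0,0.002,0,0,0,0],[0,0,0,0,0,0,0]],
  ],
)

```text
time_s: 14.6
tool_pos: [0.6126, -0.0808, 0.0008]
tool_rot: [-180.0, 0.0, 84.4]
force: [-0.5, -0.1, 0.7]
grip_width: 0.0004
grasp_force: 0.0
```

>>> play_rows(
  steps=[
    [[-0.004,0,0,0,0,0,0],[-0.005,0,0,0,0,0,0],[-0.005,0,0,0,0,0,0],[-0.005,0,0,0,0,0,0],[-0.005,0,0,0,0,0,0],[-0.005,0,0,0,0,0,0]],
  ],
)

```text
time_s: 15.2
tool_pos: [0.6099, -0.1096, 0.0012]
tool_rot: [-180.0, -0.0, 84.4]
force: [0.7, 1.9, 1.0]
grip_width: 0.0008
grasp_force: 0.9
```

Pushing with about 2 N, which is the slide friction. Continuing.

>>> play_rows(
  steps=[
    [[-0.005,0,0,0,0,0,0],[-0.005,0,0,0,0,0,0],[-0.005,0,0,0,0,0,0],[-0.005,0,0,0,0,0,0],[-0.004,0,0,0,0,0,0]],
  ],
)

```text
time_s: 15.7
tool_pos: [0.607, -0.1341, 0.0009]
tool_rot: [-180.0, 0.0, 84.4]
force: [-1.3, 0.6, 1.8]
grip_width: 0.0007
grasp_force: 1.1
```

>>> play_rows(
  steps=[
    [[-0.004,0,0,0,0,0,0],[-0.003,0,0,0,0,0,0],[-0.003,0,0,0,0,0,0]],
  ],
)

```text
time_s: 16.0
tool_pos: [0.6061, -0.1436, 0.0008]
tool_rot: [-179.9, -0.0, 84.4]
force: [-2.5, 2.0, 1.2]
grip_width: 0.0009
grasp_force: 1.2
```

>>> play_rows(
  steps=[
    [[-0.002,0,0,0,0,0,0],[-0.002,0,0,0,0,0,0],[-0.002,0,0,0,0,0,0]],
  ],
)

```text
time_s: 16.3
tool_pos: [0.6057, -0.1484, 0.0008]
tool_rot: [-179.9, -0.1, 84.4]
force: [-2.1, 3.5, 1.3]
grip_width: 0.0007
grasp_force: 2.2
```

>>> play_rows(
  steps=[
    [[-0.0015,0,0,0,0,0,0],[-0.001,0,0,0,0,0,0],[0,0,0,0,0,0,0]],
  ],
)

```text
time_s: 16.6
tool_pos: [0.6054, -0.152, 0.0009]
tool_rot: [-180.0, -0.0, 84.4]
force: [-4.1, 3.4, 0.3]
grip_width: 0.0006
grasp_force: 2.0
```

>>> play_rows(
  steps=[
    [[-0.001,-0.001,0,0,0,0,0],[-0.001,-0.0005,0,0,0,0,0],[0,0,0,0,0,0,0]],
  ],
)

```text
time_s: 16.9
tool_pos: [0.6049, -0.1534, 0.0011]
tool_rot: [179.9, -0.0, 84.4]
force: [1.1, 5.1, -2.3]
grip_width: 0.0007
grasp_force: 1.9
```

>>> play_rows(
  steps=[
    [[-0.001,0,0,0,0,0,0],[0,0,0,0,0,0,0]],
  ],
)

```text
time_s: 17.1
tool_pos: [0.6046, -0.1546, 0.0012]
tool_rot: [179.9, -0.0, 84.4]
force: [1.5, 4.3, -1.7]
grip_width: 0.0004
grasp_force: 2.0
```

```bash
python3 - <<'E'
from h import *
t=snap("scene");c=snap("wrist")
o=get_obs();print({k:np.round(o[k],4).tolist() for k in('time_s','tool_pos','tool_rot','force','wrist_torque')})
cv2.imwrite('pics/s7.png',np.hstack([cv2.resize(t["frame"][110:210,205:305],(400,400)),cv2.resize(c["frame"][0:400,120:520],(400,400))])[:,:,::-1])
E
```

```text
{'time_s': 17.2, 'tool_pos': [0.6045, -0.1546, 0.0012], 'tool_rot': [179.9414, -0.0074, 84.4173], 'force': [0.7841, 4.2648, -1.9971], 'wrist_torque': [0.9186, -0.2661, -0.0315]}
```

View pics/s7.png

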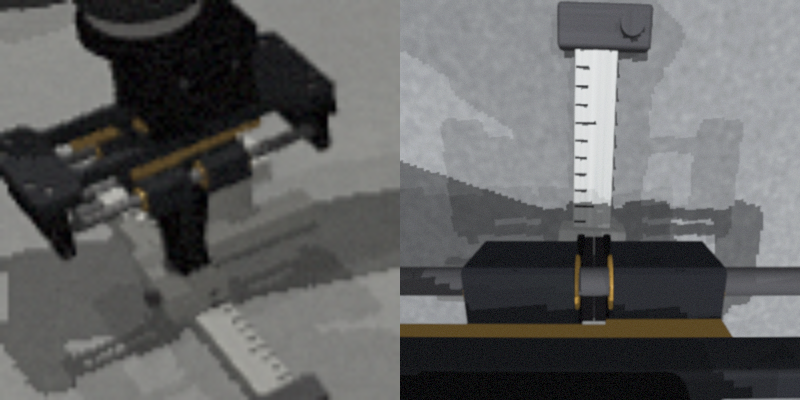

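The pictures show the fingers centred on the beam behind the post. The force is about 4 N, so the sleeve is still being shoved or has just met the fixed jaw. I'll continue 1 mm at a time.

>>> play_rows(
  steps=[
    [[-0.001,0,0,0,0,0,0],[-0.001,0,0,0,0,0,0],[0,0,0,0,0,0,0],[0,0,0,0,0,0,0]],
  ],
)

```text
time_s: 17.6
tool_pos: [0.604, -0.1571, 0.0013]
tool_rot: [180.0, 0.0, 84.4]
force: [1.0, 4.2, -1.4]
grip_width: 0.0005
grasp_force: 1.7
```

>>> play_rows(
  steps=[
    [[-0.001,0,0,0,0,0,0],[-0.001,0,0,0,0,0,0],[0,0,0,0,0,0,0],[0,0,0,0,0,0,0]],
  ],
)

```text
time_s: 18.0
tool_pos: [0.6039, -0.1583, 0.0012]
tool_rot: [180.0, -0.0, 84.4]
force: [1.8, 4.3, -0.9]
grip_width: 0.0005
grasp_force: 2.3
```

>>> play_rows(
  steps=[
    [[-0.001,0,0,0,0,0,0],[-0.001,0,0,0,0,0,0],[0,0,0,0,0,0,0],[0,0,0,0,0,0,0]],
  ],
)

```text
time_s: 18.4
tool_pos: [0.6039, -0.1591, 0.0012]
tool_rot: [180.0, -0.1, 84.5]
force: [2.7, 7.2, 0.1]
grip_width: 0.0002
grasp_force: 3.1
```

>>> play_rows(
  steps=[
    [[-0.0007,0,0,0,0,0,0],[0,0,0,0,0,0,0],[0,0,0,0,0,0,0]],
  ],
)

```text
time_s: 18.7
tool_pos: [0.6039, -0.1594, 0.0012]
tool_rot: [180.0, -0.1, 84.5]
force: [0.8, 7.6, 0.4]
grip_width: 0.0004
grasp_force: 3.4
```

Stalled at 7.6 N, so both jaws are touching. I'll back off slowly, then clear the post and rise.

>>> play_rows(
  steps=[
    [[0.001,0,0,0,0,0,0],[0.001,0,0,0,0,0,0],[0.001,0,0,0,0,0,0],[0.001,0,0,0,0,0,0],[0.002,0,0,0,0,0,0],[0.003,0,0,0,0,0,0],[0.005,0,0,0,0,0,0],[0.006,0,0,0,0,0,0]],
  ],
)

```text
time_s: 19.5
tool_pos: [0.6051, -0.142, 0.0012]
tool_rot: [180.0, 0.0, 84.4]
force: [-0.7, 0.1, 0.9]
grip_width: 0.0009
grasp_force: 0.0
```

>>> play_rows(
  steps=[
    [[0,0,-0.02,0,0,0,0],[0,0,-0.04,0,0,0,0],[0,0,-0.04,0,0,0,0],[0.04,0.0,-0.02,0,0,0,0],[0.05,0,0,0,0,0,0],[0.05,0,0,0,0,0,0],[0.05,0,0,0,0,0,0],[0.05,0,0,0,0,0,0],[0.05,0,0,0,0,0,0],[0,0,0,0,0,0,0]],
  ],
)

```text
time_s: 20.5
tool_pos: [0.6324, 0.1595, 0.1201]
tool_rot: [-179.9, -0.3, 85.2]
force: [-0.3, 0.6, 0.1]
grip_width: 0.0005
grasp_force: 0.0
```

```bash
python3 - <<'E'
from h import *
t=snap("scene");c=snap("top")
o=get_obs();print({k:np.round(o[k],4).tolist() for k in('time_s','tool_pos','force')})
cv2.imwrite('pics/s8.png',np.hstack([cv2.resize(t["frame"][120:220,200:300],(400,500)),cv2.resize(c["frame"][150:250,395:475],(400,500),interpolation=3)])[:,:,::-1])
E
```

```text
{'time_s': 20.6, 'tool_pos': [0.633, 0.1494, 0.1206], 'force': [-0.3775, -0.5145, -0.7245]}
```

View pics/s8.png

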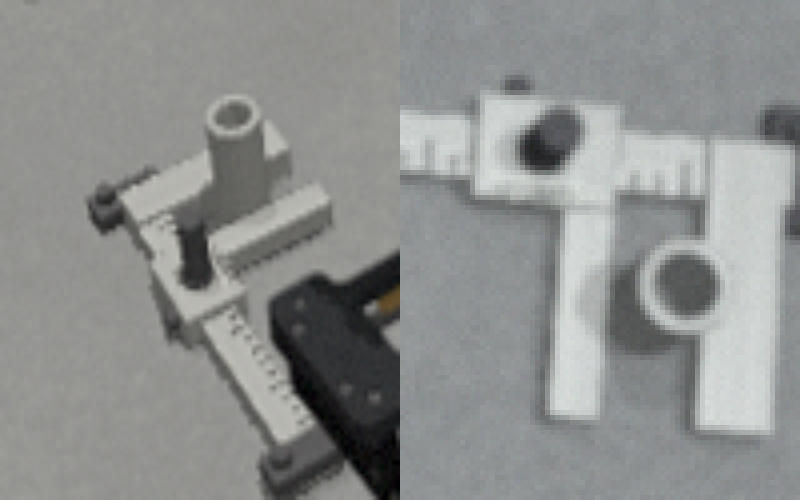

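The sleeve stands between the jaws; the top crop has its ring at (682,285), shifted by parallax. I'll measure the gap and angle from the top picture.

```bash
python3 - <<'E'
from h import *
c=snap("top");fr=np.mean([snap("top")["frame"].mean(2) for _ in range(6)],0);g=cv2.GaussianBlur(fr,(3,3),0)
X=np.array([.0976,.9952]);Y=np.array([-.9952,.0976])
def sub(r,a,b,sgn):
    d=sgn*np.diff(g[r,a:b]);i=d.argmax();w=np.clip(d[i-1:i+2],0,None);return a+.5+i+(w@[-1,0,1])/w.sum()
M=[];F=[]
for r in range(196,230,2):
    m=sub(r,432,443,-1);f=sub(r,450,460,1);pm=at(c,m,r,.018)[:2];pf=at(c,f,r,.018)[:2];M.append(pm);F.append(pf)
    print(r,round(m,1),round(f,1),(pm@X).round(4),(pf@X).round(4))
# sleeve circle at z=.07
u,v=395+(682-400)/5,150+285/5
p=at(c,u,v,.07)[:2];print('sleeve',p,p@X)
E
```

```text
196 437.4 455.6 -0.1456 -0.1808
198 436.6 455.6 -0.1441 -0.1809
200 436.5 454.5 -0.144 -0.1788
202 436.4 456.5 -0.144 -0.1828
204 436.5 457.5 -0.1443 -0.1849Traceback (most recent call last):
  File "<stdin>", line 8, in <module>
  File "<stdin>", line 5, in sub
ValueError: matmul: Input operand 1 has a mismatch in its core dimension 0, with gufunc signature (n?,k),(k,m?)->(n?,m?) (size 3 is different from 2)
```

```bash
python3 - <<'E'
from h import *
c=snap("top");g=cv2.GaussianBlur(np.mean([snap("top")["frame"].mean(2) for _ in range(6)],0),(3,3),0)
X=np.array([.0976,.9952])
def half(r,a,b):
    s=g[r,a:b];t=(s.max()+s.min())/2;i=np.nonzero(np.diff(s>t))[0][-1 if s[0]>t else 0];return a+i+(s[i]-t)/(s[i]-s[i+1])
for r in(194,196,198,220,222,224,226,228,230):
    m=half(r,432,445);f=half(r,449,460);M=at(c,m,r,.018)[:2]@X;F=at(c,f,r,.018)[:2]@X
    print(r,round(m,1),round(f,1),M.round(4),F.round(4),'gap',(M-F).round(4))
for k in((682,285),): p=at(c,395+(k[0]-400)/5,150+k[1]/5,.07);print('sleeve',p.round(4),(p[:2]@X).round(4))
print(get_obs()['time_s'])
E
```

```text
194 437.3 455.8 -0.1453 -0.1812 gap 0.0358
196 437.2 455.8 -0.1452 -0.1812 gap 0.036
198 436.7 455.8 -0.1444 -0.1813 gap 0.0369
220 435.6 454.7 -0.1436 -0.1803 gap 0.0367
222 435.4 454.6 -0.1433 -0.1802 gap 0.0369
224 435.2 454.4 -0.1431 -0.1799 gap 0.0369
226 434.9 454.2 -0.1427 -0.1797 gap 0.037
228 434.6 454.1 -0.1422 -0.1796 gap 0.0374
230 434.5 454.0 -0.1421 -0.1794 gap 0.0373
sleeve [ 0.5381 -0.2144  0.07  ] -0.1608
21.3
```

The gap at the sleeve measures about 36.7 mm against its 36 mm diameter, with the sleeve centred between the faces. The jaw is square to within about 1°, and the robot is clear.

```bash
python3 -c "
from cell import *
print(sign_off())"
```

```text
the job is handed in; nothing more can be done
None
```

The job is handed in: the sleeve stands upright between the caliper jaws, closed on it with about a 7.6 N push. The top camera reads a gap of about 36.7 mm for the 36 mm sleeve, which fits both jaws touching. The jaw is about 1° off square by that picture, and the arm was clear at about 21 s.

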